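# Close the junction box and hold its cover down on the gasket

### The arm

A 6-joint arm with a two-finger parallel gripper is mounted at the origin on a cart in front of the work surface, level with it; the furniture and walls round the work are solid. World frame = base frame: x ahead of the robot, y to its left, z up, the work surface at z = 0. Lengths are in m, angles in rad, forces in N, time in s.
With the tool pointing down it reaches from about 0.275 to 0.825 m from the base axis. Payload 4.9 kg.
Tool frame: the origin (TCP) lies midway between the tips of the shut fingers; the grasp point (between the pads) lies 19 mm behind it (bot.grip_depth is the distance from the TCP to the grasp point, in m); z points along the fingers, y is the line along which they close (so a half turn about z gives the same grasp; the last joint's range is limited). The gripper opens to 85 mm and grips with 20 to 120 N. Pads are 22 mm wide; open, the fingers measure 114 mm over their backs; the gripper's body (76 mm by 85 mm) begins 54 mm behind the grasp point. The pads swing forward as they close: fully open they stand 13 mm farther back than shut.
Start: joints at [-1.467, 0.326, -0.193, 1.052, 0, 1.437], TCP at [0.13, -0.535, 0.231] pointing down, gripper open.
Joint ranges: [-2.65, 2.65], [-0.97, 1.79], [-1.3, 1.35], [-1.93, 2.1], [-1.47, 1.37], [-3.14, 3.14]. Speed limits (rad/s): [2.57, 2.57, 3.14, 3.14, 3.14, 3.14].

### API

Orientations are given as a unit quaternion [w, x, y, z].
In Python, from cell import bot gives the robot as it stands. Calls block until the motion is done:
- bot.move_pose(position, orientation): joint-space move of the TCP to a pose.
- bot.move_linear(position, speed=0.15, rotation=None, until_force=None): straight line of the TCP; rotation=None keeps the orientation; speed is the mean speed in m/s. With until_force (N) it stops when the force on the tool has changed by that much, and returns True; else False.
- bot.goto_joints(angles): joint-space move.
- bot.set_gripper(opening, grasp_force=None): opening from 0.0 (shut) to 1.0 (fully open); grasp_force is the grip in N (None keeps the last); returns when the fingers have stopped.
- bot.wait(seconds).
- bot.solve_ik(position, orientation): joint angles nearest the present ones, or None.
- bot.camera(name): name is "side" or "top" or "wrist"; returns the picture (480x640x3 uint8, red, green, blue); there is no depth.
- bot.calibration(name): a dict with "mtx" (3x3 intrinsics, pixels), "k1" (the pictures are not rectified: a ray, as slopes to the right and down, at radius r is drawn at 1 + k1 r^2 times it, then the intrinsics apply), "extrinsics" (4x4, takes a point from world to camera coordinates); the wrist camera has in their place "hand_eye" (4x4, takes a point from camera to tool coordinates, whose origin is the TCP and whose axes are the flange's). Camera axes: x right, y down, z forward; pixel columns grow to the right and rows downward; lengths in m; the calibration is good to about 2 mm. A picture is of the moment at which its call begins: read the wrist's pose just before it. calibration takes no time and is no camera call.
A pose or a line that the arm cannot do raises bot.PlanningError and nothing moves.
- bot.close_job(): hands the job in; it is judged then, once.
Trained networks look in the newest picture that a camera, given by its name, has taken for a name from the list of things; names that differ only in an ending like _2 or _b are one class to them, and where a whole thing is asked for, a point or a joint stands for the part that bears it (a point fixed in the world has none). Each returns a list of dicts, best first, with "confidence" (0 to 1); they miss things now and then, are a little off and sometimes report something else, mostly with a low value. They report only what shows in the picture. A call takes as long as a camera call.
- bot.search_frame(camera, thing): "bbox" ([left, top, width, height] in pixels, round what is visible of it).
Readings, each from a call of its own:
- bot.read_clock(): time.
- bot.read_joint_positions(): joint angles.
- bot.read_joint_vel(): joint speeds.
- bot.read_joint_efforts(): joint torques, N m.
- bot.read_position(): TCP position.
- bot.read_tool_rot(): TCP orientation.
- bot.read_ft_force(): force on the tool from outside, world axes, zero at the start.
- bot.read_moment(): the same for the moment, N m.
- bot.read_gripper_width(): opening from 0.0 (shut) to 1.0 (fully open).
- bot.read_finger_force(): force on a finger pad.
Only numpy, scipy, OpenCV 4.12 (cv2) and the standard library are available. Lean on these libraries where they do the work, as an engineer would, in place of code of your own. Each camera call takes 0.05 s, during which the arm holds its last target. There are 200 camera calls.

### The job

The junction box is wired and drilled; close it for me. Take the twist drill that was left inside it and lay it flat in the red drill tray, and turn the dark steel wing of the quarter-turn fastener on the box's rim so that it lines up with the slot in the cover; then take the cover by its handle, fit its slot over the wing and its round hole over the pin, and press it down against the springy gasket until it is fully home on the rim. Finish while still holding it pressed down, as I will turn the wing to lock it, and leave the tools lying round about where they are.

Things in the scene. Friction and masses are not known exactly. Their poses are not given: they have to be found in the camera images.
- junction_box: grey cast junction box, open top upward, 147 (x) x 215 (y) x 62 mm, fixed to the bench by small lugs 13 mm beyond its y ends; two plugged black cable glands stand out 20 mm from its -x side. Origin: centre of its underside; z up. The inner floor is at z = 14 mm and runs on under the rim; a row of grey terminals 20 mm high fills the inside from x = 38 mm on
- box_rim (a point): centre of the box's opening, level with its flat rim, 62 mm above the bench; the opening is 104 (x) x 132 (y) mm, framed by a black rubber gasket 5 mm wide. The wing stands on the rim 88 mm from here towards -y, the pin 88 mm towards +y
- box_pin (a point): foot of the fixed round locating pin on the rim: 8 mm thick, 15 mm high, pointed
- wing (a joint): turn of the quarter-turn wing about the vertical, rad, anticlockwise from above, limits -0.6 and 3.74: at 0 and at 3.14 the wing points along the box's x and so lines up with the slot of a fitted cover; at 1.57 it stands crosswise (locked). Light friction (0.04 N m) keeps it where it is left.
- wing_grip (a point): centre of the dark steel wing: a flat upright blade 30 mm long (along this point's x), 8 mm thick (y), 16 mm high, on a thin spigot, from 6.5 to 22.5 mm above the box's rim
- gasket (a joint): how far the gasket is pressed in, m: 0 free (3.5 mm above the rim), 0.0035 level with the rim. It springs back: it starts to yield at 2 N and takes about 14 N in all, 3 to 4.5 N of which is the cover's own weight; pushing harder then only loads the rim
- cover: flat aluminium cover plate 140 (x) x 208 (y) x 5 mm, about 0.4 kg, lying loose handle up on the bench. Origin: centre of its underside; z up. Fitted, its axes lie along the box's axes and its origin is over the box's at z = 62 mm. It does not go on end for end
- cover_handle (a point): centre of the bar of the cover's dark bow handle, 37 mm above the cover's underside: the bar is 12 mm wide (x), 14 mm high and 100 mm long (y), on 12 mm legs at its ends (free between 38 mm either side of the middle), with 25 mm of space under it
- cover_slot (a point): middle of the cover's slot at its underside, 88 mm from the cover's centre towards its -y end: an oblong hole 38 (x) x 16 (y) mm that passes over the wing when the wing lies along it
- cover_hole (a point): middle of the cover's round hole for the pin, 14 mm wide, 88 mm from its centre towards its +y end
- drill: dark twist drill 8 mm thick and 117 mm long (along its y), at the start lying on the box's inner floor roughly along the box's y, wholly under the opening. Origin: underside of its middle, 4 mm below its axis
- drill_tray: open red sheet-metal tray of drills, loose, 0.5 kg, 69 (x) x 152 (y) x 34 mm outside, walls 2 mm; its drills are fixed and do not get in the way. Its origin is on the bench but not in the middle: see tray_floor
- tray_floor (a point): middle of the tray's inner floor, 2 mm above the bench; the inside is 65 mm (x) by 148 mm (y), 32 mm deep, so the drill fits along y
- tape_black: small roll of black tape, 53 mm across, lying at the back; to be left alone
- screwdriver_yellow: screwdriver with yellow handle, 235 mm, lying at the back on the right; to be left alone

How it is judged:
By the outcome, as a careful person would: the job done as asked, in the order asked, and still so for the second after the job is handed in, while the arm keeps its last pose, push and grip.
It also fails if it takes over 58 s, if anything falls off the work surface, if the arm or the gripper's body presses on something with over 40 N, if the wrist force passes 120 N, or if a joint passes its speed limit or range.

## Working session

There is one attempt and no reset: what is moved stays moved. The work goes in short steps, each a Python script; the robot and the scene stay as the last script left them, time stands still between calls to the robot, and variables do not carry over. Pictures are saved under pics/ and viewed, at most 10 in all, crops included, and the job is handed in when it is done.

```bash
mkdir -p pics; ls
python3 - <<'E'
from cell import bot
import cv2,numpy as np
for c in ("top","side"):
    im=bot.camera(c); cv2.imwrite(f"pics/{c}0.png",im[:,:,::-1])
    k=bot.calibration(c); print(c,k["mtx"].tolist(),k["k1"],np.round(k["extrinsics"],4).tolist())
    for t in ["junction_box","wing","cover","cover_handle","drill","drill_tray","box_pin","cover_slot","cover_hole"]:
        try: print(t,[(np.round(d["bbox"],1).tolist(),round(d["confidence"],2)) for d in bot.search_frame(c,t)[:2]])
        except Exception as e: print(t,repr(e)[:80])
print(np.round(bot.calibration("wrist")["hand_eye"],4).tolist(),bot.calibration("wrist")["mtx"].tolist(),bot.calibration("wrist")["k1"],bot.grip_depth,bot.read_tool_rot(),bot.read_clock())
E
```

```text
pics
top [[546.7917743406572, 0.0, 324.20970789469294], [0.0, 546.7917743406572, 246.54107247295613], [0.0, 0.0, 1.0]] -0.056151449930248 [[-0.0281, -0.9996, -0.0011, 0.0208], [-0.987, 0.0279, -0.1584, 0.5433], [0.1584, -0.0034, -0.9874, 1.3123], [0.0, 0.0, 0.0, 1.0]]
junction_box [([279.7, 221.8, 96.0, 76.7], 0.97)]
wing [([355.1, 252.0, 14.1, 1.8], 0.64)]
cover [([405.5, 223.7, 91.6, 71.6], 0.89)]
cover_handle [([405.2, 225.3, 91.8, 68.2], 0.69), ([384.4, 203.5, 90.9, 17.4], 0.16)]
drill [([407.1, 227.1, 84.6, 65.5], 0.64), ([306.3, 255.2, 39.6, 13.9], 0.59)]
drill_tray [([164.9, 243.3, 69.0, 44.5], 0.63)]
box_pin [([278.1, 223.3, 96.2, 71.3], 0.69)]
cover_slot [([402.5, 225.3, 91.3, 71.6], 0.61)]
cover_hole [([404.8, 221.7, 90.3, 78.2], 0.62)]
side [[515.957434963432, 0.0, 317.33609315423087], [0.0, 515.957434963432, 234.30863952606845], [0.0, 0.0, 1.0]] -0.0018230007837114562 [[-0.8805, -0.474, 0.0056, 0.4917], [-0.294, 0.5367, -0.7909, 0.2362], [0.3719, -0.698, -0.6119, 1.0426], [0.0, 0.0, 0.0, 1.0]]
junction_box [([287.5, 218.1, 90.0, 91.3], 0.81)]
wing [([341.6, 223.1, 7.0, 6.3], 0.38)]
cover [([352.6, 184.3, 61.5, 49.9], 0.86), ([286.3, 218.6, 93.3, 90.9], 0.73)]
cover_handle [([352.2, 184.0, 63.8, 46.3], 0.87), ([342.1, 221.5, 9.1, 10.6], 0.48)]
drill [([335.3, 249.1, 6.4, 18.2], 0.47)]
drill_tray [([214.5, 327.8, 89.8, 72.2], 0.93)]
box_pin [([283.5, 215.3, 94.4, 94.7], 0.93)]
cover_slot [([356.0, 183.1, 58.0, 48.1], 0.95), ([285.9, 218.6, 90.7, 90.9], 0.59)]
cover_hole [([353.5, 178.8, 63.2, 51.9], 0.57)]
[[0.0003, -0.9638, -0.2667, 0.068], [1.0, 0.0003, 0.0001, -0.0002], [-0.0, -0.2667, 0.9638, -0.1436], [0.0, 0.0, 0.0, 1.0]] [[383.72133573179275, 0.0, 319.8292424341465], [0.0, 383.72133573179275, 241.6471659905526], [0.0, 0.0, 1.0]] -0.012100518181391467 0.0187 [-1.13782778e-05  9.92940965e-01  1.18609610e-01 -7.16095227e-06] 1.0
```

View pics/top0.png

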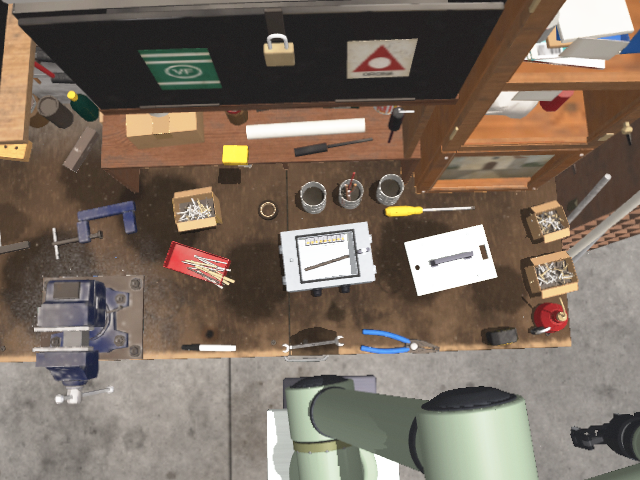

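View pics/side0.png

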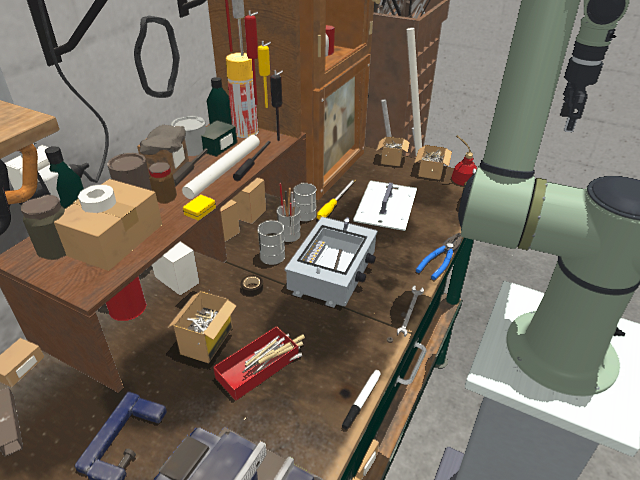

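The top view shows the box at about (327,258) with the wing at about (362,253). The cover is at (450,260), with its slot end right (484,252) and hole left (418,267). The red tray is at (200,263) and the drill lies in the box. The side view agrees.

```bash
cat > h.py <<'E'
from cell import bot
import cv2,numpy as np
from scipy.spatial.transform import Rotation as R
def rot(q): return R.from_quat(q,scalar_first=True)
def down(yaw):
    "tool pointing down; tool x axis at yaw in the world"
    return (R.from_euler('z',yaw)*R.from_euler('x',np.pi)).as_quat(scalar_first=True)
def cam(name,pose=None):
    k=bot.calibration(name)
    if name=="wrist":
        T=np.eye(4);T[:3,3]=pose[0];T[:3,:3]=rot(pose[1]).as_matrix();T=T@k["hand_eye"]
    else: T=np.linalg.inv(k["extrinsics"])
    return k["mtx"],np.array([k["k1"],0,0,0.]),T
def px2w(c,px,z):
    m,d,T=c
    n=cv2.undistortPoints(np.array(px,float).reshape(-1,1,2),m,d).reshape(-1,2)
    r=np.c_[n,np.ones(len(n))]@T[:3,:3].T
    return T[:3,3]+r*((z-T[2,3])/r[:,2])[:,None]
def w2px(c,P):
    m,d,T=c;E=np.linalg.inv(T)
    return cv2.projectPoints(np.array(P,float).reshape(-1,1,3),cv2.Rodrigues(E[:3,:3])[0],E[:3,3],m,d)[0].reshape(-1,2)
def shot(name,fn=None):
    pose=(np.array(bot.read_position()),np.array(bot.read_tool_rot())) if name=="wrist" else None
    im=bot.camera(name)
    if fn: cv2.imwrite(f"pics/{fn}.png",im[:,:,::-1])
    np.save(f"pics/{fn}.npy",np.array(list(pose[0])+list(pose[1]))) if pose else None
    return im,cam(name,pose)
def loadcam(fn):
    p=np.load(f"pics/{fn}.npy"); return cam("wrist",(p[:3],p[3:]))
def find(c,t): return [(np.round(d["bbox"],1).tolist(),round(d["confidence"],2)) for d in bot.search_frame(c,t)[:3]]
E
python3 - <<'E'
from h import *
c=cam("top")
print("cover hole,slot",px2w(c,[[418,267],[484,252]],.005))
print("handle",px2w(c,[[450,258]],.037))
print("rim corners",px2w(c,[[281,231],[370,223],[377,285],[286,292]],.062))
print("wing,pin",px2w(c,[[362,253],[288,259]],.075))
print("tray",px2w(c,[[173,240],[164,267],[227,286],[236,262]],.034))
print("drill",px2w(c,[[306,268],[352,262]],.018))
for p in [(0.42,0.0,.33),(0.45,-.25,.33),(0.43,.26,.33)]:
    for y in (0,np.pi,np.pi/2,-np.pi/2):
        s=bot.solve_ik(p,down(y)); print(p,round(y,2),None if s is None else np.round(s,2))
E
```

```text
cover hole,slot [[ 0.49049707 -0.23118435  0.005     ]
 [ 0.52412793 -0.40276177  0.005     ]]
handle [[ 0.50695087 -0.30673185  0.037     ]]
rim corners [[ 0.58232356  0.11059084  0.062     ]
 [ 0.59617083 -0.10880937  0.062     ]
 [ 0.44287727 -0.11944388  0.062     ]
 [ 0.43217056  0.10088361  0.062     ]]
wing,pin [[ 0.52020176 -0.08523481  0.075     ]
 [ 0.5106213   0.0937759   0.075     ]]
tray [[0.57253536 0.3848144  0.034     ]
 [0.50478234 0.40640668 0.034     ]
 [0.45314598 0.24857684 0.034     ]
 [0.51240402 0.22604845 0.034     ]]
drill [[ 0.49447232  0.05263802  0.018     ]
 [ 0.50638964 -0.06335356  0.018     ]]
(0.42, 0.0, 0.33) 0 [-0.18  0.03 -0.31  1.24  0.    2.97]
(0.42, 0.0, 0.33) 3.14 [-0.18  0.03 -0.31  1.24  0.   -0.18]
(0.42, 0.0, 0.33) 1.57 [-0.18  0.03 -0.31  1.24  0.    1.39]
(0.42, 0.0, 0.33) -1.57 [-0.18  0.03 -0.31  1.24  0.   -1.75]
(0.45, -0.25, 0.33) 0 [-0.65  0.21 -0.09  1.26  0.    2.49]
(0.45, -0.25, 0.33) 3.14 [-0.65  0.21 -0.09  1.26  0.   -0.65]
(0.45, -0.25, 0.33) 1.57 [-0.65  0.21 -0.09  1.26  0.    0.92]
(0.45, -0.25, 0.33) -1.57 [-0.65  0.21 -0.09  1.26  0.   -2.22]
(0.43, 0.26, 0.33) 0 [ 0.4   0.19 -0.12  1.26  0.   -2.74]
(0.43, 0.26, 0.33) 3.14 [ 0.4   0.19 -0.12  1.26  0.    0.4 ]
(0.43, 0.26, 0.33) 1.57 [ 0.4   0.19 -0.12  1.26  0.    1.97]
(0.43, 0.26, 0.33) -1.57 [ 0.4   0.19 -0.12  1.26  0.   -1.17]
```

Run:
```python
from h import *
bot.move_pose([0.507,-.29,.26],down(np.pi/2+.19))
shot("wrist","cov")
for t in ["cover","cover_handle","cover_slot","cover_hole"]: print(t,find("wrist",t))
bot.move_pose([0.514,.02,.25],down(np.pi/2+.054))
shot("wrist","box")
for t in ["drill","wing","box_pin"]: print(t,find("wrist",t))
print(bot.read_clock())
a=cv2.imread("pics/cov.png");b=cv2.imread("pics/box.png")
cv2.imwrite("pics/cb.png",cv2.hconcat([a[:,120:520],b[:,120:520]]))
```

```text
cover [([246.5, 122.9, 143.7, 191.7], 0.73)]
cover_handle [([249.1, 119.7, 137.7, 196.4], 0.85)]
cover_slot [([245.1, 122.5, 143.3, 193.7], 0.89)]
cover_hole [([247.5, 125.7, 139.8, 191.8], 0.83)]
drill [([297.9, 162.3, 30.3, 115.3], 0.74)]
wing [([321.2, 315.9, 12.8, 36.1], 0.72)]
box_pin [([223.5, 98.6, 185.7, 253.7], 0.98), ([232.6, 389.3, 117.9, 38.8], 0.36)]
4.2833
```

View pics/cb.png

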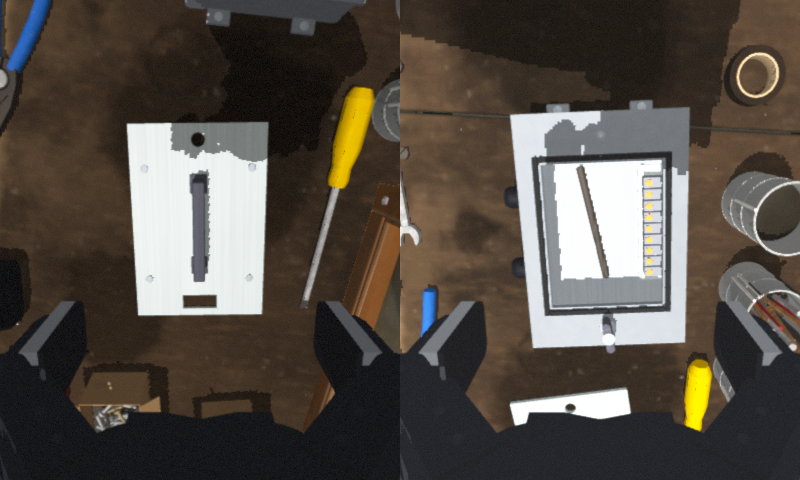

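The cover's hole is at (318,140), its slot at (320,302) and its handle bar at x≈319. In the box picture the drill runs from (300,166) to (326,277), the wing stands crosswise at (328,333), and the pin is faint at (320,133). I'll zoom in on those.

Run:
```python
from h import *
a=cv2.imread("pics/cov.png",0);c=loadcam("cov")
def blob(im,x0,y0,x1,y1,th):
    m=(im[y0:y1,x0:x1]<th).astype(np.uint8);n,l,s,ce=cv2.connectedComponentsWithStats(m)
    i=1+np.argmax(s[1:,4]);return ce[i]+[x0,y0],s[i]
h,sh=blob(a,306,128,332,150,60);s,ss=blob(a,298,292,342,312,90)
print(h,sh,s,ss)
H,S=px2w(c,[h,s],.005)  # bbox at mid thickness-ish
print("hole,slot",H,S,np.linalg.norm((H-S)[:2]),"centre",(H+S)/2,"yaw",np.arctan2(-(H-S)[0],(H-S)[1]))
print("handle",px2w(c,[[319,228]],.044))
b=cv2.imread("pics/box.png")
w=cv2.resize(b[300:360,290:370],None,fx=7,fy=7,interpolation=cv2.INTER_CUBIC)
p=cv2.resize(b[100:160,300:345],None,fx=7,fy=7,interpolation=cv2.INTER_CUBIC)
p=cv2.convertScaleAbs(p,alpha=1.3)
cv2.imwrite("pics/z.png",cv2.hconcat([w,p[:420]])[:, :800])
cb=loadcam("box")
print("drill",px2w(cb,[[300.5,166],[326,277]],.018))
print("rim corners TL TR BR BL",px2w(cb,[[231,114.5],[409,108],[407.5,343],[253.5,347.5]],.062))
```

```text
[317.35074627 139.14179104] [  5   5  13  13 134] [319.5 301. ] [  6   4  32  11 352]
hole,slot [ 0.49221089 -0.22815477  0.005     ] [ 0.52730758 -0.40077331  0.005     ] 0.17615033077022718 centre [ 0.50975924 -0.31446404  0.005     ] yaw 0.20058520364638305
handle [[ 0.50933143 -0.30874406  0.044     ]]
drill [[ 0.49421959  0.0574962   0.018     ]
 [ 0.52534482 -0.05490623  0.018     ]]
rim corners TL TR BR BL [[ 0.43739611  0.09964247  0.062     ]
 [ 0.58309834  0.11254164  0.062     ]
 [ 0.60653365 -0.10214567  0.062     ]
 [ 0.45750977 -0.11499295  0.062     ]]
```

View pics/z.png

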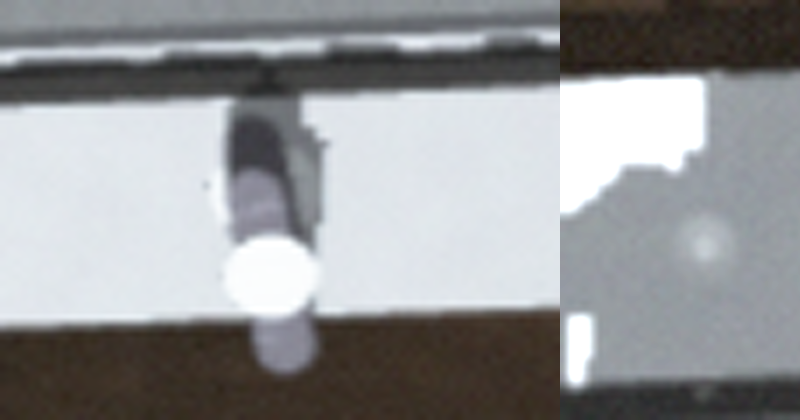

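The wing stands crosswise, its blade running from about (327,317) to (331,353) with a bright cap at (329,339). The pin's apex is at (321,135).

Run:
```python
from h import *
c=loadcam("box")
P=px2w(c,[[320.7,135]],.077)[0];W=px2w(c,[[328.9,339.3]],.0845)[0]
e=px2w(c,[[290+258/7,300+118/7],[290+285/7,300+372/7]],.0845)
print(P,W,np.linalg.norm((P-W)[:2]),np.arctan2(-(P-W)[0],(P-W)[1]),"mid",(P+W)/2)
print("blade",e,e.mean(0),np.linalg.norm(e[0]-e[1]),np.arctan2(*(e[0]-e[1])[1::-1]))
```

```text
[0.51195234 0.0872623  0.077     ] [ 0.52890226 -0.0893132   0.0845    ] 0.1773871676566696 0.09569924700280573 mid [ 0.5204273  -0.00102545  0.08075   ]
blade [[ 0.52576652 -0.06725131  0.0845    ]
 [ 0.53139727 -0.10329527  0.0845    ]] [ 0.52858189 -0.08527329  0.0845    ] 0.036481124416409334 1.725762828278555
```

Run:
```python
from h import *
q=down(np.pi/2+.27); x,y=.5098,.0013
bot.set_gripper(.45)
bot.move_pose([x,y,.12],q)
print("hit",bot.move_linear([x,y,.0165],.1,until_force=6),bot.read_position())
bot.set_gripper(0,40); print("w",bot.read_gripper_width(),bot.read_finger_force())
bot.move_linear([x,y,.17],.2)
print("w",bot.read_gripper_width(),bot.read_finger_force())
yt=np.pi/2-.32
bot.move_pose([.506,.302,.24],down(yt))
im,c=shot("wrist","tray"); print(find("wrist","drill_tray"),find("wrist","drill"),bot.read_clock())
cv2.imwrite("pics/tr.png",cv2.imread("pics/tray.png")[:,120:520])
```

```text
hit True [0.50938661 0.0013911  0.01791969]
w 0.05730677120198578 39.29242551326752
w 0.06413461305236738 39.09797966480255
[([280.2, 89.7, 86.6, 196.8], 0.64)] [([307.0, 164.6, 23.7, 254.3], 0.91)] 9.0333
```

View pics/tr.png

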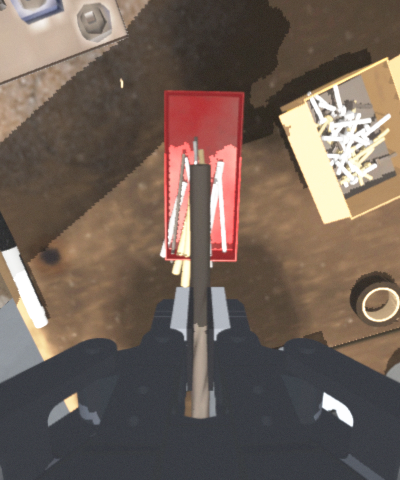

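The tray's rim corners are at (285,92), (363,93), (356,261) and (286,260). The drill is held along the image's vertical, with its near end at (320,165).

Run:
```python
from h import *
c=loadcam("tray");p=np.load("pics/tray.npy")
k=px2w(c,[[285,92],[363.5,93],[356.5,261],[285.5,260]],.034)
print(k,k.mean(0),[np.linalg.norm(k[i]-k[i-1]) for i in range(4)])
d=k[[0,1]].mean(0)-k[[2,3]].mean(0);print("yaw",np.arctan2(-d[0],d[1]))
ends=px2w(c,[[320.5,165],[320.5,418]],p[2]+.004); u=np.array([np.cos(np.pi/2-.32),np.sin(np.pi/2-.32),0]);print([(e-p[:3])@u for e in ends])
```

```text
[[0.51020698 0.4086097  0.034     ]
 [0.57344629 0.38681719 0.034     ]
 [0.52400846 0.24443722 0.034     ]
 [0.45989983 0.26670672 0.034     ]] [0.51689039 0.32664271 0.034     ] [np.float64(0.1505565268444273), np.float64(0.06688888935879207), np.float64(0.15071879520014242), np.float64(0.06786638832666289)]
yaw -0.3374453551847816
[np.float64(0.057715428116861846), np.float64(-0.05018521238918583)]
```

Run:
```python
from h import *
q=down(np.pi/2-.337)
bot.move_pose([.517,.3266,.10],q)
print("hit",bot.move_linear([.517,.3266,.005],.1,until_force=4),bot.read_position())
bot.set_gripper(.3); bot.move_linear([.517,.3266,.13],.25)
bot.move_pose([.517,.306,.24],q); shot("wrist","tray2")
bot.set_gripper(.4)
bot.move_pose([.529,-.0885,.14],down(1.70))
print("hit",bot.move_linear([.529,-.0885,.069],.1,until_force=8),bot.read_position())
bot.set_gripper(0,25); print("w",bot.read_gripper_width(),bot.read_finger_force(),bot.read_ft_force())
j=np.array(bot.read_joint_positions()); j[5]-=(np.pi+.0957-1.70); bot.goto_joints(j)
print("ft",bot.read_ft_force(),bot.read_moment(),bot.read_position())
bot.set_gripper(.25); p=bot.read_position(); bot.move_linear([p[0],p[1],.14],.25)
bot.move_pose([.514,.02,.25],down(np.pi/2+.0957)); shot("wrist","box2"); print(bot.read_clock())
a=cv2.imread("pics/tray2.png")[60:300,220:420];b=cv2.imread("pics/box2.png")[80:380,200:440]
cv2.imwrite("pics/v2.png",cv2.hconcat([cv2.resize(a,(400,480)),cv2.resize(b,(384,480))]))
```

```text
hit True [0.5161272  0.32612533 0.00527936]
hit False [ 0.52949232 -0.08850321  0.06944766]
w 0.0829304157086043 26.48665887172683 [-3.96638344 -0.56559525  5.40878598]
ft [ 0.2737508   1.15488052 -2.82532684] [ 0.35570925 -0.17913939  0.01613113] [ 0.52794179 -0.08839364  0.06972417]
18.825
```

View pics/v2.png

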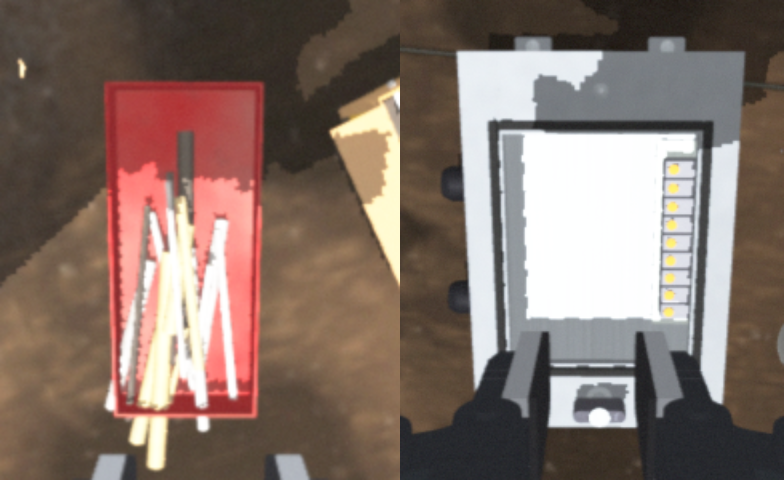

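The drill lies flat in the tray and the wing lies along the box's x. Next is the cover.

Run:
```python
from h import *
x,y=.5098,-.3145; q=down(np.pi/2+.2006)
bot.set_gripper(.5)
bot.move_pose([x,y,.10],q)
print("hit",bot.move_linear([x,y,.019],.12,until_force=8),bot.read_position())
bot.set_gripper(0,80); print("w",bot.read_gripper_width(),bot.read_finger_force(),bot.read_ft_force())
g=bot.read_position();print(g)
bot.move_linear([x,y,.16],.15)
q2=down(np.pi/2+.0957)
bot.move_pose([.5206,-.0011,.15],q2)
bot.move_linear([.5206,-.0011,.122],.1); bot.wait(.2)
im,c=shot("wrist","hold"); print(bot.read_position(),bot.read_ft_force(),bot.read_clock())
```

```text
hit False [ 0.51040913 -0.31466947  0.01965028]
w 0.1238162237583152 79.05189871788025 [-2.0824355   1.8962049   5.25673275]
[ 0.51015673 -0.31500071  0.02012498]
[ 0.52115525 -0.00126379  0.12263167] [ 0.5242132   0.07098965 -3.32512768] 24.7167
```

View pics/hold.png

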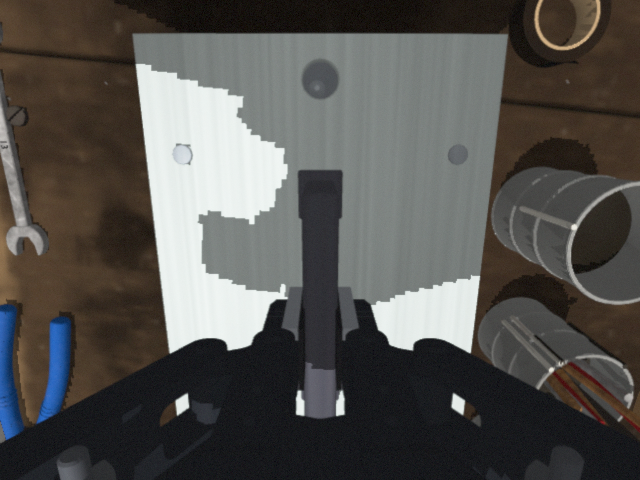

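The hole is at about (320.5,78.5), and the pin's apex shows through it at about (318,87). I'll compare their positions.

Run:
```python
from h import *
c=loadcam("hold");g=cv2.imread("pics/hold.png",0)
print(px2w(c,[[320.5,78.5]],.1075),px2w(c,[[318,87]],.077))
# parts: fitted hole target = pin
r=g[60:98,300:342]; cv2.imwrite("pics/holez.png",cv2.convertScaleAbs(cv2.resize(r,None,fx=12,fy=12,interpolation=cv2.INTER_CUBIC),alpha=2.))
```

```text
[[0.51349356 0.08717637 0.1075    ]] [[0.51239365 0.08748583 0.077     ]]
```

View pics/holez.png

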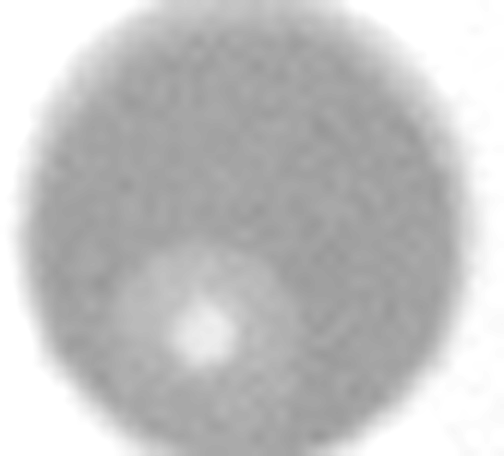

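The pin apex is at (317.1,87.5), so the hole sits about 1.3 mm too far along +x. I'll shift the cover -1.2 mm and descend with a force guard.

Run:
```python
from h import *
x,y=.5194,-.0010
bot.move_linear([x,y,.118],.05)
hit=bot.move_linear([x,y,.088],.06,until_force=7)
print("early",hit,bot.read_position(),bot.read_ft_force())
if not hit:
    print(bot.move_linear([x,y,.074],.02,until_force=22),bot.read_position(),bot.read_ft_force())
    bot.wait(.5);print(bot.read_position(),bot.read_ft_force())
print(bot.read_moment(),bot.read_clock(),bot.read_gripper_width())
```

```text
early False [ 0.51931658 -0.00099296  0.08778215] [ 0.06322142 -0.12960609 -3.82625402]
True [ 0.52004982 -0.00108256  0.08241825] [-1.7007728   0.60232891  8.15224993]
[ 0.52005483 -0.00107823  0.08248861] [-1.24777315 -0.55927405  8.5328082 ]
[ 0.02487106  0.41391534 -0.00294916] 26.5667 0.12542240264624782
```

Run:
```python
from h import *
x,y=.5194,-.0010
for i in range(8):
    p=bot.read_position(); z=(globals().get('z') or p[2])-.001
    bot.move_linear([x,y,z],.01); bot.wait(.2)
    f=bot.read_ft_force(); print(round(z,4),np.round(bot.read_position(),5),np.round(f,1))
    if f[2]>20: break
print(bot.read_moment(),bot.read_clock())
shot("wrist","end"); im=bot.camera("side")
cv2.imwrite("pics/fin.png",cv2.hconcat([cv2.resize(cv2.imread("pics/end.png")[:300,120:520],(400,300)),cv2.resize(im[180:330,240:440,::-1],(400,300))]))
```

```text
0.0815 [ 0.52008 -0.00108  0.08275] [-2.4  0.8  7.6]
0.0805 [ 0.52003 -0.00106  0.08209] [-2.9  0.8 10.6]
0.0795 [ 0.52008 -0.00108  0.08206] [-7.   0.4 19.4]
0.0785 [ 0.52011 -0.00107  0.08204] [-9.2  1.9 29.2]
[ 0.23204883  2.03016291 -0.00701238] 28.3667
```

View pics/fin.png

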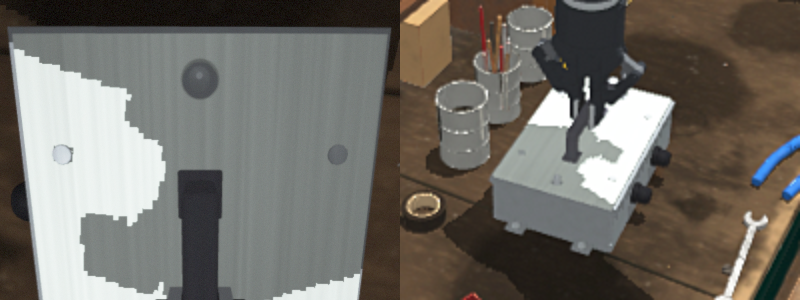

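The plate stopped hard at the expected height, with the pin centred in the hole at (200,78) of the crop. I'll ease the side load, keep about 20 N on it and hand in.

Run:
```python
from h import *
bot.move_linear([.5199,-.0010,.0792],.01); bot.wait(.3)
f=bot.read_ft_force();p=bot.read_position();print(p,f,bot.read_clock())
if f[2]>14 and p[2]<.0823: print(bot.close_job())
```

```text
[ 0.52006699 -0.0010589   0.08203909] [-9.27307758  0.76774676 23.62624626] 29.0167
the job is handed in; nothing more can be done
None
```

I handed the job in at 29.0 s of the 58 s allowed: the drill is flat in the red tray, the wing is in line with the slot, and the cover is down to its hard stop on the rim, held there with about 24 N.

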